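# Check two packed mailers under the height-limit bar

## Task

Two packed mailers lie on the bench in front of the height-limit bar. Check each one by sliding it flat along the bench under the bar, by feel and without forcing it: bring a mailer that clears right out on the far side and leave it flat on the bench, wholly clear of the bar; if one catches, draw it back out and lay it flat in the grey tray. Leave everything else alone.

Things in the scene. Friction and masses are not known exactly. Their poses are not given: they have to be found in the camera images.
- gauge: Height-limit bar fixed to the bench: aluminium, 330 mm (its x) by 20 mm (its y) by 18 mm tall, underside 27 mm above the bench, bolt heads up to 51 mm. Two steel pillars, inner faces at x = -135 and +135 mm, on 6 mm foot flanges, y = -45 to 45 mm. Origin on the bench midway under the bar, z up. Mailers lie side by side on the -y side, one towards each pillar, and are fed in +y, the far side.
- mailer_a_mid (a point): One flat, rigid, closed cardboard mailer: 62 mm wide (its x), 140 mm long (its y), about 0.2 kg, 20 to 23 mm thick at the ends. The lid bows up to a crest at mid-length, 25 to 30 mm above the underside, which these readings do not tell. Point: on the vertical centre line, 12 mm above the underside, z up. Starts within 0.12 rad of square to the bar, 20 to 50 mm short of it.
- mailer_b_mid (a point): The other mailer, same outline and looks, with a crest of its own; point as on the first. A mailer that clears has over 1.5 mm to spare and slides against 1 to 2 N of bench friction; one too thick goes in by its leading end, then wedges before its middle reaches the bar: the lid gives up to 1.6 mm (8 N per mm), then no more. Either may be on either side.
- tray: Grey plastic open tray for mailers that are too thick, fixed on the bench: 220 mm (its x) by 150 mm (its y) outside, 32 mm tall, walls 4 mm and floor 4 mm thick. Origin: on the bench under its centre.
- cup: Bystander: white paper cup, 64 mm across, 75 mm tall. Origin at the centre of its underside.
- tape_roll: Bystander: roll of clear tape lying flat, 100 mm across, 48 mm tall. Origin at the centre of its underside.
- squeegee: Bystander: blue plastic hand squeegee lying flat, 75 by 100 mm, up to 9 mm thick. Origin at the centre of its underside.
There are look-alikes about, which are no part of the job. What is shaped like the part that bears mailer_b_mid but black or blue is not meant.

How it is judged (in metres and radians):
On the way:
1. a mailer that is too thick has been slid in under the bar until it catches there (at least 0.8 N between mailer and bar) (((contact force between mailer_a and gauge above 0.8 N and y of mailer_a_mid in the frame of gauge above -0.07 m and height (world z) of mailer_a_mid below 0.02 m) or (contact force between mailer_b and gauge above 0.8 N and y of mailer_b_mid in the frame of gauge above -0.07 m and height (world z) of mailer_b_mid below 0.02 m))), for 0.05 s.
At the end, for the whole second after the job is handed in: The mailer that clears lies flat on the bench (within 0.06 rad) on the far side, wholly past the bar and within 250 mm of it, still between the ends of the bar; the mailer that is too thick lies flat on the tray's floor (within 0.06 rad); both are at rest (((y of mailer_a_mid in the frame of gauge between 0.081 and 0.25 m and x of mailer_a_mid in the frame of gauge between -0.15 and 0.15 m and height (world z) of mailer_a_mid below 0.016 m and x of mailer_b_mid in the frame of tray between -0.1 and 0.1 m and y of mailer_b_mid in the frame of tray between -0.07 and 0.07 m and height (world z) of mailer_b_mid below 0.021 m) or (y of mailer_b_mid in the frame of gauge between 0.081 and 0.25 m and x of mailer_b_mid in the frame of gauge between -0.15 and 0.15 m and height (world z) of mailer_b_mid below 0.016 m and x of mailer_a_mid in the frame of tray between -0.1 and 0.1 m and y of mailer_a_mid in the frame of tray between -0.07 and 0.07 m and height (world z) of mailer_a_mid below 0.021 m)) and angle between each of mailer_a_mid, mailer_b_mid's own z axis and vertical below 0.06 rad and linear speed of each of mailer_a, mailer_b below 0.02 m/s); the robot touches nothing.
It fails at once if anything is pressed against the height-limit bar with more than 25 N (contact force between anything else and gauge above 25 N).
It fails at once if a mailer is carried over the bar or round its end instead of under it (((height (world z) of mailer_a_mid above 0.045 m or horizontal distance between mailer_a_mid and gauge above 0.16 m) and y of mailer_a_mid in the frame of gauge between -0.05 and 0.05 m) or ((height (world z) of mailer_b_mid above 0.045 m or horizontal distance between mailer_b_mid and gauge above 0.16 m) and y of mailer_b_mid in the frame of gauge between -0.05 and 0.05 m)).
It fails at once if the cup, the tape roll or the squeegee is moved by more than 25 mm (distance of any of cup, tape_roll, squeegee from where it was at the start of the episode above 0.025 m).
It also fails if it takes over 69 s, if anything falls off the work surface, if the arm or the gripper's body presses on something with over 40 N, if the wrist force passes 120 N, or if a joint passes its speed limit or range.

## Robot

A 6-joint arm with a two-finger parallel gripper is mounted at the origin on the work surface. World frame = base frame: x ahead of the robot, y to its left, z up, the work surface at z = 0. Lengths are in mm, angles in rad, forces in N, time in s.
With the tool pointing down it reaches from about 275 to 850 mm from the base axis. Payload 19 kg.
Tool frame: the origin (TCP) lies between the finger pads; the fingertips stand 19 mm ahead of it and the grasp point (between the pads) is the TCP; y points along the fingers, z is the direction in which the jaws open and shut, and the axes are right-handed (so a half turn about y gives the same grasp; the last joint's range is limited). The gripper opens to 85 mm and grips with 20 to 120 N. Pads are 22 mm wide; open, the fingers measure 114 mm over their backs; the gripper's body (76 mm by 85 mm) begins 54 mm behind the grasp point. The pads swing forward as they close: fully open they stand 13 mm farther back than shut.
Start: joints at [-1.309, 0.15, 1.437, -0, 1.554, -0.134], TCP at [221.662, -530.527, 250.267] pointing down, gripper open.
Joint ranges: [-2.8, 2.8], [-0.68, 2.1], [0.12, 2.68], [-1.39, 4.53], [0.16, 2.79], [-2.81, 2.81]. Speed limits (rad/s): [1.89, 1.89, 2.22, 3.01, 3.01, 3.01].

## Interface

Orientations are given as a rotation vector (axis times angle).
In Python, from rig import sensors, imaging, manip gives the robot as it stands.
- The arm moves only by the shell command python3 -m jog 'ROWS' [FORCE]. ROWS is JSON, a list of rows, each a list of 7 numbers: the shift along the tool's x, y, z in m, then the turn, a rotation vector about the tool's x, y, z in degrees, then the finger opening in m, from 0 to 0.0854. In form: [[x, y, z, rx, ry, rz, gripper], ...]. A call has exactly 5 rows; each row is the pose to reach, as a shift and turn from the pose commanded when the call began, along the tool's axes at that moment; what a row does not reach only later rows make up. A row lasts 1/12 s, in which the tool goes at most 41.7 mm and 7.16 degrees, less where a joint would pass 70% of its speed; a pose out of reach is approached as far as the arm can. A call with a gripper value outside its range is refused whole. The fingers move at their own pace and stop on an object; FORCE is the grip in N (left out, the last holds). Time passes only in rows, so rows that repeat a pose let the fingers close, or fill a call up. It gives the time, the measured TCP pose, the force and the opening at its end, in the units of the state.
- sensors.observe(): the state, without advancing time (a new reading comes with each control period).
- imaging.capture(name): name is "scene" or "top"; returns a dict with "image" (384x512x3 uint8, red, green, blue), "vfov" (degrees; the focal length in pixels is half the picture's height over the tangent of half this angle, whatever the lens; pixels are square), "cx", "cy" (the principal point, pixels), "k1" (the pictures are not rectified: a ray, as slopes to the right and down, at radius r is drawn at 1 + k1 r^2 times it, then the intrinsics apply), "world_from_camera" (4x4, takes a point from camera to world coordinates). Camera axes: x right, y up, looking along -z (the intrinsics and any distortion apply to the point x, -y, -z); pixel columns grow to the right and rows downward; lengths in mm; the calibration is good to about 2 mm. A picture is of the moment at which its call begins. There is no depth.
- manip.job_done(): hands the job in, once; it reports no verdict.
The state is a dict: "time": time; "q": joint angles; "qd": joint speeds; "effort": joint torques, N m; "position": TCP position; "tool_rot": TCP orientation; "force": force on the tool from outside, world axes, zero at the start; "ft_torque": the same for the moment, N m; "width": opening from 0.0 (shut) to 1.0 (fully open).
Only numpy, scipy, OpenCV 4.12 (cv2) and the standard library are available. Lean on these libraries where they do the work, as an engineer would, in place of code of your own. Each camera call takes 0.05 s, during which the arm holds its last target. There are 200 camera calls.

## Working session

There is one attempt and no reset: what is moved stays moved. The work goes in short steps, Python scripts to look and compute and a shell command to move; the robot and the scene stay as the last step left them, time stands still between calls to the robot, and variables do not carry over. Pictures are saved under pics/ and viewed, about 8 in all and at most 12, crops included, and the job is handed in when it is done.

```bash
ls; mkdir -p pics; python3 - <<'E'
from rig import sensors, imaging
import cv2
print(sensors.observe())
for n in("scene","top"):
    c=imaging.capture(n); cv2.imwrite(f"pics/{n}0.png",cv2.cvtColor(c["image"],cv2.COLOR_RGB2BGR)); c.pop("image"); print(c)
E
```

```text
pics
{'time': 0.0, 'q': array([-1.30901798e+00,  1.50977877e-01,  1.43801706e+00, -1.31937856e-05,
        1.55378250e+00, -1.33990025e-01]), 'qd': array([ 2.50769477e-03, -7.16164760e-05, -6.87099714e-04,  1.73904468e-04,
       -9.72157336e-04,  1.18318837e-03]), 'effort': array([-3.32454601e-04, -7.13040304e+01, -5.70875645e+01, -3.63887066e-04,
        8.78512161e-03,  1.48711646e-06]), 'position': array([ 221.59942593, -530.34967802,  249.68702472]), 'tool_rot': array([-0.4019494 ,  2.00540663, -2.00299151]), 'force': array([-0.57299215, -0.07679207, -0.08431427]), 'ft_torque': array([0.00152822, 0.05274752, 0.0194058 ]), 'width': 0.9981274788829663}
{'vfov': 49.58534405511304, 'cx': 258.1235560301486, 'cy': 190.52464000426443, 'k1': -0.05908825617778191, 'world_from_camera': array([[-6.68199719e-02, -7.98880792e-01,  5.97766318e-01,
         1.27080686e+03],
       [ 9.97662155e-01, -4.48915330e-02,  5.15264457e-02,
         9.47653507e+01],
       [-1.43288414e-02,  5.99811829e-01,  8.00012784e-01,
         1.04851787e+03],
       [ 0.00000000e+00,  0.00000000e+00,  0.00000000e+00,
         1.00000000e+00]])}
{'vfov': 48.37363437657452, 'cx': 253.075735441104, 'cy': 190.86066000267456, 'k1': -0.052627346454122814, 'world_from_camera': array([[-2.20078775e-02,  9.98046433e-01, -5.84719596e-02,
         4.57451212e+02],
       [-9.99721846e-01, -2.24654078e-02, -7.17889803e-03,
         2.76430817e+01],
       [-8.47846999e-03,  5.82977030e-02,  9.98263239e-01,
         1.38586315e+03],
       [ 0.00000000e+00,  0.00000000e+00,  0.00000000e+00,
         1.00000000e+00]])}
```

View pics/top0.png

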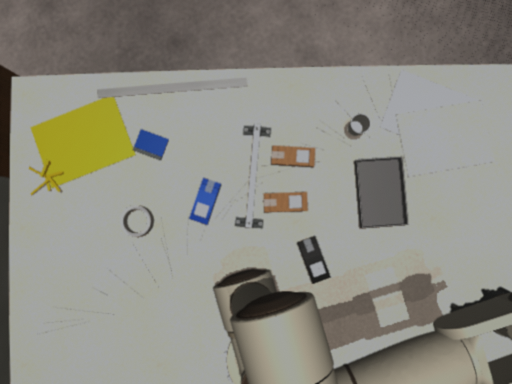

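View pics/scene0.png

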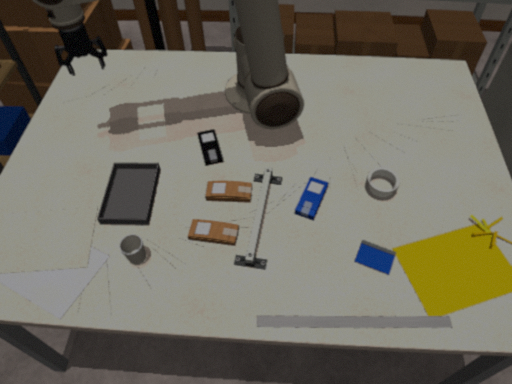

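The top view (pic 1) and scene view (pic 2) agree:
- **Gauge:** top (253,176).
- **Candidates:** the brown mailers at top (293,156) and (286,202). The same shape also appears in blue at (206,201), which partly blocks the lower exit, and in black at (313,259). Blue and black are the excluded look-alikes.
- **Tray:** (381,192).
- **Cup:** (357,125).
- **Tape roll:** (139,221).
- **Squeegee:** (151,144).

I'll confirm with a crop and measure.

```bash
cat > h.py <<'E'
import numpy as np, cv2
from rig import sensors, imaging
from scipy.spatial.transform import Rotation as Ro
def cap(n): return imaging.capture(n)
def K(c):
    f=c["image"].shape[0]/2/np.tan(np.radians(c["vfov"]/2)); return np.array([[f,0,c["cx"]],[0,f,c["cy"]],[0,0,1]])
def p2w(c,uv,z):
    p=cv2.undistortPoints(np.float64(uv).reshape(-1,1,2),K(c),np.array([c["k1"],0,0,0.])).reshape(-1,2)
    # one-way model: x_d = x(1+k1 r^2), same as OpenCV
    d=np.c_[p[:,0],-p[:,1],-np.ones(len(p))]@c["world_from_camera"][:3,:3].T; o=c["world_from_camera"][:3,3]
    return (o+d*((z-o[2])/d[:,2])[:,None])
def w2p(c,P):
    M=np.linalg.inv(c["world_from_camera"]); q=np.atleast_2d(P)@M[:3,:3].T+M[:3,3]
    q=q*[1,-1,-1]; return cv2.projectPoints(q,np.zeros(3),np.zeros(3),K(c),np.array([c["k1"],0,0,0.]))[0].reshape(-1,2)
def mailers(c,z=22):
    hsv=cv2.cvtColor(c["image"],cv2.COLOR_RGB2HSV)
    m=cv2.inRange(hsv,(5,110,60),(18,255,255)); m=cv2.morphologyEx(m,cv2.MORPH_CLOSE,np.ones((9,9)))
    out=[]
    for k in cv2.findContours(m,cv2.RETR_EXTERNAL,cv2.CHAIN_APPROX_NONE)[0]:
        if cv2.contourArea(k)<300: continue
        r=cv2.minAreaRect(p2w(c,k.reshape(-1,2),z)[:,:2].astype(np.float32)); b=cv2.boxPoints(r)
        e=max((b[1]-b[0],b[2]-b[1]),key=np.linalg.norm); out.append((np.round(k.reshape(-1,2).mean(0)),np.round(r[0],1),np.round(r[1],1),round(float(np.arctan2(-e[0],e[1])%np.pi),3)))
    return out
E
python3 - <<'E'
from h import *
c=cap("top"); s=cap("scene")
for m in mailers(c): print("top",m)
for m in mailers(s): print("scene",m)
R=Ro.from_rotvec(sensors.observe()["tool_rot"]).as_matrix(); print(R.round(3))
im=cv2.cvtColor(c["image"],cv2.COLOR_RGB2BGR)
cv2.imwrite("pics/crop1.png",cv2.resize(im[110:300,180:420],None,fx=3.3,fy=3.1,interpolation=cv2.INTER_CUBIC)[:600,:800])
s=cv2.cvtColor(s["image"],cv2.COLOR_RGB2BGR)
cv2.imwrite("pics/crop2.png",cv2.resize(s[120:300,90:330],None,fx=3.3,fy=3.3,interpolation=cv2.INTER_CUBIC))
E
```

```text
top (array([285., 202.]), array([500.4, -64.2]), array([ 56.3, 133.7]), 0.011)
top (array([293., 156.]), array([647. , -92.7]), array([132.4,  57.5]), 3.056)
scene (array([214., 231.]), array([655.9, -91.4]), array([136.4,  65.4]), 3.058)
scene (array([229., 190.]), array([506. , -63.4]), array([138.4,  71.2]), 3.077)
scene (array([456.,  26.]), array([-474.9,  854.1]), array([213.3, 253.7]), 1.566)
scene (array([350.,  30.]), array([-413.2,  371.5]), array([381.3, 624.8]), 0.028)
[[-0.923 -0.     0.386]
 [-0.386  0.001 -0.923]
 [-0.    -1.    -0.001]]
```

View pics/crop1.png

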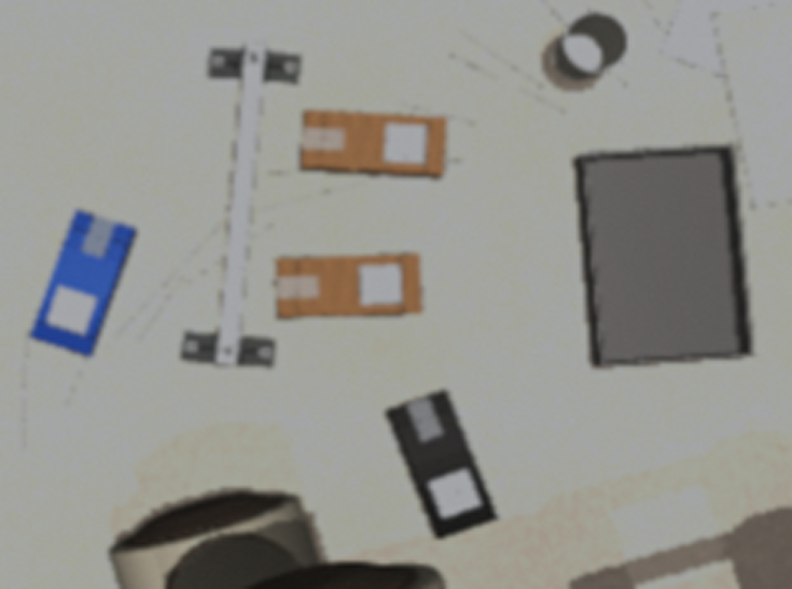

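View pics/crop2.png

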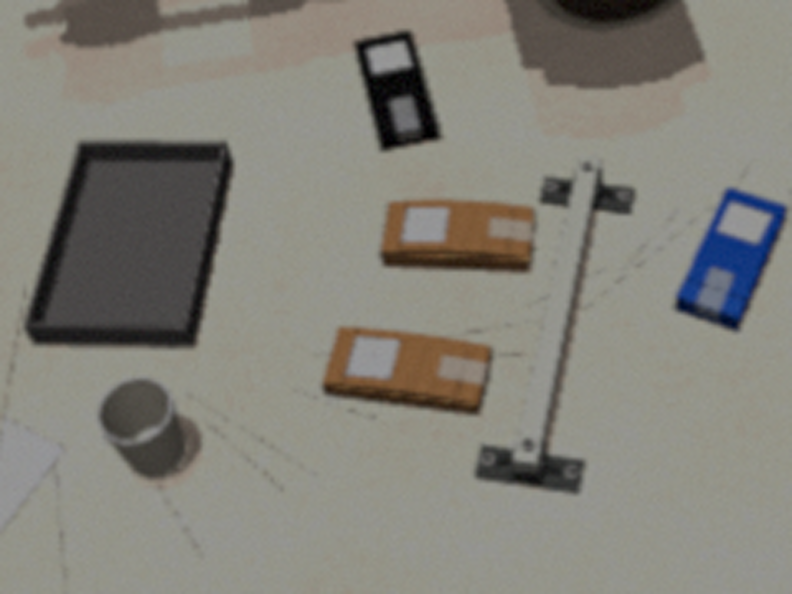

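Pics 3 and 4 confirm it. The two orange-brown mailers are in front of the bar on the tray side, and the blue and black ones are decoys. The blue one sits behind the bar on the exit side of the lower mailer.

```bash
python3 - <<'E'
from h import *
c=cap("top")
P=lambda l,z:p2w(c,np.array(l)/[3.3,3.1]+[180,110],z)[:,:2]
b=P([(254,42),(228,364)],45); f=P([(254.5,66),(228,350)],6)
print("bar",b.round(1),b.mean(0),np.linalg.norm(b[0]-b[1]),"ang x",np.arctan2(*(b[0]-b[1])[::-1]))
print("flange",f.round(1),f.mean(0),np.arctan2(*(f[0]-f[1])[::-1]))
for n,l,z in(("tray",[(577,157),(730,147),(750,353),(596,366)],32),("blue",[(80,210),(135,230),(90,354),(32,338)],20),("up",[(304,110),(446,118),(443,178),(301,168)],21),("lo",[(278,256),(418,253),(422,312),(278,318)],21)):
    q=P(l,z); print(n,q.round(0).tolist(),q.mean(0).round(1))
g=f.mean(0); a=np.arctan2(*(f[0]-f[1])[::-1]); T=np.array([[np.cos(a),np.sin(a)],[-np.sin(a),np.cos(a)]])
for n,l,z in(("tray",[(577,157),(730,147),(750,353),(596,366)],32),("blue",[(80,210),(135,230),(90,354),(32,338)],20),("up",[(304,110),(446,118),(443,178),(301,168)],21),("lo",[(278,256),(418,253),(422,312),(278,318)],21)):
    print(n,((P(l,z)-g)@T.T).round(0).tolist())
E
```

```text
bar [[749.8  20.2]
 [421.8  52.3]] [585.75323761  36.24035101] 329.56908646664317 ang x -0.09742106723424207
flange [[732.6  20.1]
 [435.2  52.7]] [583.93230063  36.37737487] -0.10913408974351972
tray [[626.0, -289.0], [633.0, -439.0], [421.0, -449.0], [411.0, -300.0]] [ 522.8 -369.3]
blue [[583.0, 193.0], [561.0, 140.0], [434.0, 186.0], [452.0, 242.0]] [507.6 190.4]
up [[682.0, -27.0], [671.0, -165.0], [608.0, -160.0], [622.0, -23.0]] [645.8 -93.9]
lo [[531.0, 2.0], [531.0, -134.0], [470.0, -136.0], [467.0, 3.0]] [499.9 -66.1]
tray [[77.0, -319.0], [101.0, -467.0], [-109.0, -501.0], [-135.0, -353.0]]
blue [[-18.0, 156.0], [-34.0, 101.0], [-165.0, 132.0], [-154.0, 190.0]]
up [[105.0, -52.0], [108.0, -191.0], [46.0, -193.0], [44.0, -55.0]]
lo [[-49.0, -40.0], [-34.0, -175.0], [-94.0, -184.0], [-112.0, -46.0]]
```

```bash
cat >> h.py <<'E'
G=np.array([585,36.3]); A=-0.10
gx=np.array([np.cos(A),np.sin(A)]); gy=np.array([-np.sin(A),np.cos(A)])
g2w=lambda x,y:G+x*gx+y*gy
w2g=lambda p:np.array([(np.asarray(p)[:2]-G)@gx,(np.asarray(p)[:2]-G)@gy])
def need(x,y,z,az):
    "shift mm (tool axes) and turn deg to reach world pose, tool z azimuth az"
    s=sensors.observe(); R=Ro.from_rotvec(s["tool_rot"]).as_matrix()
    zt=np.array([np.cos(az),np.sin(az),0]); yt=np.array([0,0,-1.]); T=np.c_[np.cross(yt,zt),yt,zt]
    print("shift",(R.T@(np.array([x,y,z])-s["position"])).round(1),"turn",np.degrees(Ro.from_matrix(R.T@T).as_rotvec()).round(2),"pos",s["position"].round(1),"t",round(s["time"],2))
def st():
    s=sensors.observe(); R=Ro.from_rotvec(s["tool_rot"]).as_matrix()
    f=s["force"]; print("t",round(s["time"],2),"pos",s["position"].round(1),"g",w2g(s["position"]).round(1),"F gx,gy,z",(f[:2]@gx).round(2),(f[:2]@gy).round(2),f[2].round(2),"az",np.arctan2(R[1,2],R[0,2]).round(4),"tilt",R[2].round(4),"w",round(s["width"]*85.4,1))
E
python3 -c "
from h import *
need(642,-144,130,-.086)"
python3 -m jog '[[0,0,0,0,0,0,0.0854],[0,0,0,0,0,0,0.0854],[0,0,0,0,0,0,0.0854],[0,0,0,0,0,0,0.0854],[0,0,0,0,0,0,0.0854]]' 40
python3 -c "
from h import *
need(642,-144,130,-.086);st()"
```

```text
shift [-536.8  120.2 -194.4] turn [ 3.00e-02 -6.24e+01 -3.00e-02] pos [ 221.6 -530.4  250. ] t 0.25
time: 0.67
position: [221.7, -530.5, 250.3]
tool_rot: [-0.402, 2.004, -2.004]
force: [-0.4, 0.1, -0.1]
width: 0.999
shift [-536.9  120.3 -194.6] turn [ 0.000e+00 -6.239e+01 -1.000e-02] pos [ 221.7 -530.5  250.3] t 0.67
t 0.67 pos [ 221.7 -530.5  250.3] g [-304.9 -600.3] F gx,gy,z -0.43 0.03 -0.1 az -1.175 tilt [-0.e+00 -1.e+00 -1.e-04] w 85.4
```

```bash
python3 -m jog '[[-0.537,0.120,-0.195,0,-62.4,0,0.0854],[-0.537,0.120,-0.195,0,-62.4,0,0.0854],[-0.537,0.120,-0.195,0,-62.4,0,0.0854],[-0.537,0.120,-0.195,0,-62.4,0,0.0854],[-0.537,0.120,-0.195,0,-62.4,0,0.0854]]' 40
python3 -c "
from h import *
need(642,-144,130,-.086);st()"
```

```text
time: 1.08
position: [372.7, -390.9, 207.3]
tool_rot: [-0.9, 1.597, -1.598]
force: [0.5, -0.7, 0.8]
width: 1.004
shift [-350.7   77.3  102.5] turn [-2.000e-02 -2.626e+01  1.000e-02] pos [ 372.7 -390.9  207.3] t 1.08
t 1.08 pos [ 372.7 -390.9  207.3] g [-168.6 -446.3] F gx,gy,z 0.57 -0.68 0.84 az -0.5443 tilt [ 1.e-04 -1.e+00  4.e-04] w 85.8
```

```bash
python3 -m jog '[[-0.351,0.077,0.103,0,-26.3,0,0.0854],[-0.351,0.077,0.103,0,-26.3,0,0.0854],[-0.351,0.077,0.103,0,-26.3,0,0.0854],[-0.351,0.077,0.103,0,-26.3,0,0.0854],[-0.351,0.077,0.103,0,-26.3,0,0.0854]]' 40
python3 -c "
from h import *
need(642,-144,130,-.086);st()"
```

```text
time: 1.5
position: [524.1, -253.9, 164.3]
tool_rot: [-1.168, 1.271, -1.272]
force: [0.9, -1.0, 1.5]
width: 0.995
shift [-119.5   34.3  108.2] turn [-0.02  0.07  0.01] pos [ 524.1 -253.9  164.3] t 1.5
t 1.5 pos [ 524.1 -253.9  164.3] g [ -31.6 -294.9] F gx,gy,z 0.95 -0.89 1.47 az -0.0847 tilt [ 1.e-04 -1.e+00  3.e-04] w 85.0
```

```bash
python3 -m jog '[[-0.12,0.034,0.108,0,0,0,0.0854],[-0.12,0.034,0.108,0,0,0,0.0854],[-0.12,0.034,0.108,0,0,0,0.0854],[-0.12,0.034,0.108,0,0,0,0.0854],[-0.12,0.034,0.108,0,0,0,0.0854]]' 40
python3 - <<'E'
from h import *
c=cap("top")
print(mailers(c))
need(642,-144,55,-.086);st()
im=cv2.cvtColor(c["image"],cv2.COLOR_RGB2BGR)
cv2.imwrite("pics/t1.png",cv2.resize(im[110:240,180:420],None,fx=3.3,fy=3.3,interpolation=cv2.INTER_CUBIC))
s=cap("scene");print(mailers(s)[:2]); s=cv2.cvtColor(s["image"],cv2.COLOR_RGB2BGR)
cv2.imwrite("pics/s1.png",cv2.resize(s[120:300,90:330],None,fx=3.3,fy=3.3,interpolation=cv2.INTER_CUBIC))
E
```

```text
time: 1.92
position: [644.3, -140.9, 128.2]
tool_rot: [-1.166, 1.275, -1.271]
force: [0.8, 0.0, 0.1]
width: 0.998
[]
shift [ 1.  73.9 -0.4] turn [ 0.1  -0.08 -0.06] pos [ 642.7 -143.1  128.9] t 1.97
t 1.97 pos [ 642.7 -143.1  128.9] g [  75.3 -172.8] F gx,gy,z -0.36 -0.3 -0.09 az -0.0873 tilt [-0.001  -1.     -0.0018] w 85.6
[(array([213., 231.]), array([657. , -91.4]), array([136.5,  67.6]), 3.052), (array([229., 191.]), array([508.2, -63.5]), array([137.5,  74.7]), 3.14)]
```

View pics/s1.png

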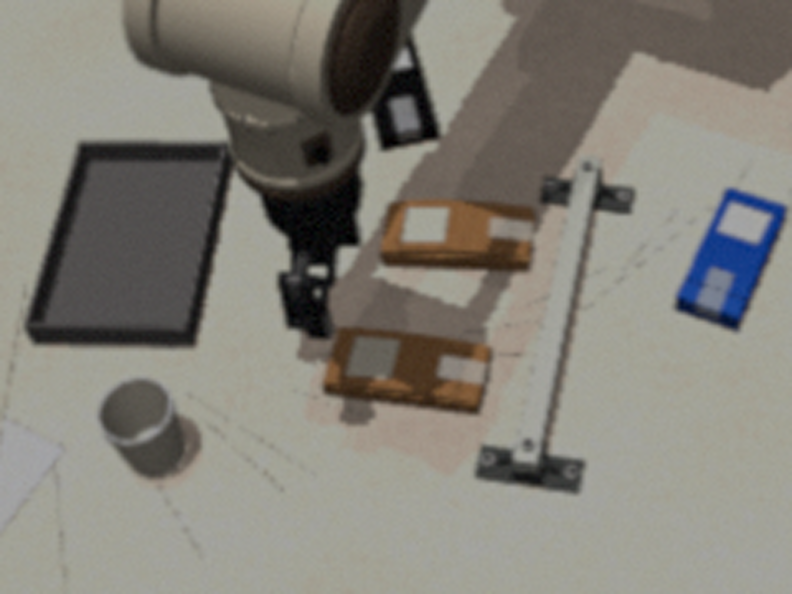

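Pic 5 shows the open gripper hovering over the rear end of the upper mailer. I'll cross-check with the scene-camera corners, then go down.

```bash
python3 - <<'E'
from h import *
s=cap("scene")
q=p2w(s,np.array([(338,327),(492,345),(325,388),(480,402)])/3.3+[90,120],21)[:,:2]; print(q.round(1),q.mean(0))
q=p2w(s,np.array([(325,395),(480,412)])/3.3+[90,120],0)[:,:2]; print(q.round(1))
need(643,-144,55,-.086)
E
python3 -m jog '[[0.001,0.04,0,0,0,0,0.0854],[0.001,0.074,0,0,0,0,0.0854],[0.001,0.074,0,0,0,0,0.0854],[0.001,0.085,0,0,0,0,0.0854],[0.001,0.085,0,0,0,0,0.0854]]' 40
python3 -c "
from h import *
need(643,-144,24,-.086);st()"
```

```text
[[ 619.1 -158. ]
 [ 629.8  -18.5]
 [ 682.2 -159.2]
 [ 687.9  -23.4]] [654.7515549  -89.79459894]
[[ 677.2 -163.2]
 [ 685.9  -24.8]]
shift [-1.9 75.2  1.7] turn [ 0.05 -0.23  0.  ] pos [ 641.2 -145.8  130.2] t 2.07
time: 2.48
position: [641.0, -147.7, 45.9]
tool_rot: [-1.164, 1.277, -1.277]
force: [0.5, -0.3, 0.6]
width: 1.003
shift [-3.9 21.9  1.6] turn [-0.01 -0.34 -0.  ] pos [ 641.  -147.7   45.9] t 2.48
t 2.48 pos [ 641.  -147.7   45.9] g [  74.1 -177.5] F gx,gy,z 0.5 -0.29 0.56 az -0.092 tilt [-0.e+00 -1.e+00  2.e-04] w 85.6
```

```bash
python3 -m jog '[[0,0,0.007,0,0,0,0.0854],[0,0.010,0.007,0,0,0,0.0854],[0,0.022,0.007,0,0,0,0.0854],[0,0.022,0.007,0,0,0,0.0854],[0,0.022,0.007,0,0,0,0.0854]]' 30
python3 -c "
from h import *
st()"
python3 -m jog '[[0,0,0,0,0,0,0.07],[0,0,0,0,0,0,0.055],[0,0,0,0,0,0,0.055],[0,0,0,0,0,0,0.055],[0,0,0,0,0,0,0.055]]' 30
python3 -c "
from h import *
st()"
```

```text
time: 2.9
position: [647.7, -147.4, 22.6]
tool_rot: [-1.166, 1.277, -1.275]
force: [1.4, 0.5, 0.6]
width: 1.0
t 2.9 pos [ 647.7 -147.4   22.6] g [  80.7 -176.5] F gx,gy,z 1.32 0.64 0.56 az -0.0909 tilt [-5.0e-04 -1.0e+00 -1.7e-03] w 85.4
time: 3.32
position: [648.5, -147.7, 24.3]
tool_rot: [-1.164, 1.275, -1.276]
force: [-1.5, 0.9, 6.0]
width: 0.715
t 3.32 pos [ 648.5 -147.7   24.3] g [  81.5 -176.7] F gx,gy,z -1.63 0.71 6.02 az -0.0909 tilt [ 2.e-04 -1.e+00  9.e-04] w 61.0
```

```bash
python3 -m jog '[[0,0,0,0,0,0,0.055],[0,0,0,0,0,0,0.055],[0,0,0,0,0,0,0.055],[0,0,0,0,0,0,0.055],[0,0,0,0,0,0,0.055]]' 30
python3 -c "
from h import *
st();print(mailers(cap('scene'))[:2],mailers(cap('top')))"
```

```text
time: 3.73
position: [648.4, -147.7, 24.3]
tool_rot: [-1.164, 1.275, -1.276]
force: [-1.8, 0.1, 6.5]
width: 0.711
t 3.73 pos [ 648.4 -147.7   24.3] g [  81.5 -176.7] F gx,gy,z -1.77 -0.06 6.46 az -0.0909 tilt [ 2.e-04 -1.e+00  9.e-04] w 60.8
[(array([215., 231.]), array([659.3, -84.5]), array([121.1,  68.3]), 3.084), (array([229., 191.]), array([508.1, -63.3]), array([137.9,  74.9]), 3.117)] []
```

```bash
python3 -m jog '[[0,-0.0005,0,0,0,0,0.055],[0,-0.0005,0,0,0,0,0.055],[0,-0.0005,0,0,0,0,0.055],[0,-0.0005,0,0,0,0,0.055],[0,-0.0005,0,0,0,0,0.055]]' 30
python3 -c "
from h import *
st()"
python3 -m jog '[[0,-0.0005,0.0003,0,0,0,0.055],[0,-0.0005,0.0003,0,0,0,0.055],[0,-0.0005,0.0003,0,0,0,0.055],[0,-0.0005,0.0003,0,0,0,0.055],[0,-0.0005,0.0003,0,0,0,0.055]]' 30
python3 -c "
from h import *
st()"
```

```text
time: 4.25
position: [648.3, -147.6, 24.3]
tool_rot: [-1.165, 1.276, -1.276]
force: [-0.8, 0.4, 4.0]
width: 0.713
t 4.25 pos [ 648.3 -147.6   24.3] g [  81.3 -176.7] F gx,gy,z -0.85 0.29 3.96 az -0.0909 tilt [-0.e+00 -1.e+00  3.e-04] w 60.9
time: 4.67
position: [648.3, -147.6, 24.3]
tool_rot: [-1.165, 1.276, -1.276]
force: [0.0, -0.2, -1.2]
width: 0.711
t 4.67 pos [ 648.3 -147.6   24.3] g [  81.4 -176.7] F gx,gy,z 0.04 -0.21 -1.19 az -0.091 tilt [-2.e-04 -1.e+00 -4.e-04] w 60.7
```

```bash
python3 -m jog '[[-0.008,0,-0.002,0,0,0,0.055],[-0.016,0,-0.004,0,0,0,0.055],[-0.024,0,-0.006,0,0,0,0.055],[-0.03,0,-0.008,0,0,0,0.055],[-0.03,0,-0.008,0,0,0,0.055]]' 30
python3 -c "
from h import *
st()"
python3 -m jog '[[-0.005,0,0,0,0,0,0.055],[-0.01,0,0,0,0,0,0.055],[-0.015,0,0,0,0,0,0.055],[-0.02,0,0,0,0,0,0.055],[-0.02,0,0,0,0,0,0.055]]' 30
python3 -c "
from h import *
st();print(mailers(cap('scene'))[:2])"
```

```text
time: 5.08
position: [642.9, -115.2, 24.6]
tool_rot: [-1.165, 1.275, -1.274]
force: [-0.2, 1.0, -1.9]
width: 0.719
t 5.08 pos [ 642.9 -115.2   24.6] g [  72.8 -145. ] F gx,gy,z -0.33 1.02 -1.94 az -0.0896 tilt [-5.e-04 -1.e+00 -4.e-04] w 61.4
time: 5.5
position: [645.1, -96.1, 24.5]
tool_rot: [-1.165, 1.276, -1.275]
force: [0.4, 0.6, -1.3]
width: 0.712
t 5.5 pos [645.1 -96.1  24.5] g [  73.1 -125.7] F gx,gy,z 0.34 0.66 -1.33 az -0.0905 tilt [-4.e-04 -1.e+00 -1.e-04] w 60.8
[(array([232., 231.]), array([654.3, -36.6]), array([104.3,  65.4]), 3.093), (array([238., 191.]), array([507. , -34.8]), array([84.7, 70.1]), 3.047)]
```

```bash
cat > guard.py <<'E'
from h import *
import sys
st(); f=sensors.observe()["force"]; fy=f[:2]@gy
sys.exit(fy<-2.5 or abs(f[2]+1.2)>4)
E
J='python3 -m jog'
python3 guard.py && python3 -m jog '[[-0.001,0,0,0,0,0,0.055],[-0.002,0,0,0,0,0,0.055],[-0.003,0,0,0,0,0,0.055],[-0.004,0,0,0,0,0,0.055],[-0.004,0,0,0,0,0,0.055]]' 30 >/dev/null
python3 guard.py && python3 -m jog '[[-0.001,0,0,0,0,0,0.055],[-0.002,0,0,0,0,0,0.055],[-0.003,0,0,0,0,0,0.055],[-0.004,0,0,0,0,0,0.055],[-0.004,0,0,0,0,0,0.055]]' 30 >/dev/null
python3 guard.py && python3 -m jog '[[-0.001,0,0,0,0,0,0.055],[-0.002,0,0,0,0,0,0.055],[-0.003,0,0,0,0,0,0.055],[-0.004,0,0,0,0,0,0.055],[-0.004,0,0,0,0,0,0.055]]' 30 >/dev/null
python3 guard.py && python3 -m jog '[[-0.001,0,0,0,0,0,0.055],[-0.002,0,0,0,0,0,0.055],[-0.003,0,0,0,0,0,0.055],[-0.004,0,0,0,0,0,0.055],[-0.004,0,0,0,0,0,0.055]]' 30 >/dev/null
python3 guard.py && python3 -m jog '[[-0.001,0,0,0,0,0,0.055],[-0.002,0,0,0,0,0,0.055],[-0.003,0,0,0,0,0,0.055],[-0.004,0,0,0,0,0,0.055],[-0.004,0,0,0,0,0,0.055]]' 30 >/dev/null
python3 guard.py
```

```text
t 5.55 pos [645.1 -96.6  24.5] g [  73.1 -126.2] F gx,gy,z 0.94 -0.49 -1.01 az -0.0905 tilt [-2.e-04 -1.e+00 -1.e-04] w 61.0
t 5.55 pos [645.1 -96.6  24.5] g [  73.1 -126.2] F gx,gy,z 0.94 -0.49 -1.01 az -0.0905 tilt [-2.e-04 -1.e+00 -1.e-04] w 61.0
t 5.55 pos [645.1 -96.6  24.5] g [  73.1 -126.2] F gx,gy,z 0.94 -0.49 -1.01 az -0.0905 tilt [-2.e-04 -1.e+00 -1.e-04] w 61.0
t 5.55 pos [645.1 -96.6  24.5] g [  73.1 -126.2] F gx,gy,z 0.94 -0.49 -1.01 az -0.0905 tilt [-2.e-04 -1.e+00 -1.e-04] w 61.0
t 5.55 pos [645.1 -96.6  24.5] g [  73.1 -126.2] F gx,gy,z 0.94 -0.49 -1.01 az -0.0905 tilt [-2.e-04 -1.e+00 -1.e-04] w 61.0
t 5.55 pos [645.1 -96.6  24.5] g [  73.1 -126.2] F gx,gy,z 0.94 -0.49 -1.01 az -0.0905 tilt [-2.e-04 -1.e+00 -1.e-04] w 61.0False
False
False
False
False
False
```

```bash
sed -i 's/sys.exit(\(.*\))$/sys.exit(int(\1))/' guard.py
python3 guard.py && python3 -m jog '[[-0.001,0,0,0,0,0,0.055],[-0.002,0,0,0,0,0,0.055],[-0.003,0,0,0,0,0,0.055],[-0.004,0,0,0,0,0,0.055],[-0.004,0,0,0,0,0,0.055]]' 30 >/dev/null
python3 guard.py && python3 -m jog '[[-0.001,0,0,0,0,0,0.055],[-0.002,0,0,0,0,0,0.055],[-0.003,0,0,0,0,0,0.055],[-0.004,0,0,0,0,0,0.055],[-0.004,0,0,0,0,0,0.055]]' 30 >/dev/null
python3 guard.py && python3 -m jog '[[-0.001,0,0,0,0,0,0.055],[-0.002,0,0,0,0,0,0.055],[-0.003,0,0,0,0,0,0.055],[-0.004,0,0,0,0,0,0.055],[-0.004,0,0,0,0,0,0.055]]' 30 >/dev/null
python3 guard.py && python3 -m jog '[[-0.001,0,0,0,0,0,0.055],[-0.002,0,0,0,0,0,0.055],[-0.003,0,0,0,0,0,0.055],[-0.004,0,0,0,0,0,0.055],[-0.004,0,0,0,0,0,0.055]]' 30 >/dev/null
python3 guard.py && python3 -m jog '[[-0.001,0,0,0,0,0,0.055],[-0.002,0,0,0,0,0,0.055],[-0.003,0,0,0,0,0,0.055],[-0.004,0,0,0,0,0,0.055],[-0.004,0,0,0,0,0,0.055]]' 30 >/dev/null
python3 guard.py
```

```text
t 5.55 pos [645.1 -96.6  24.5] g [  73.1 -126.2] F gx,gy,z 0.94 -0.49 -1.01 az -0.0905 tilt [-2.e-04 -1.e+00 -1.e-04] w 61.0
t 5.97 pos [645.4 -93.   24.6] g [  73.  -122.7] F gx,gy,z -0.44 0.79 -0.51 az -0.0911 tilt [-2.e-04 -1.e+00 -0.e+00] w 61.0
t 6.38 pos [645.8 -88.9  24.5] g [  73.  -118.5] F gx,gy,z 0.43 -0.36 -1.03 az -0.0908 tilt [-2.e-04 -1.e+00 -1.e-04] w 61.1
t 6.8 pos [646.1 -84.9  24.6] g [  72.9 -114.5] F gx,gy,z 0.4 0.33 -1.54 az -0.0908 tilt [-2.e-04 -1.e+00 -0.e+00] w 60.8
t 7.22 pos [646.5 -80.9  24.6] g [  72.9 -110.5] F gx,gy,z 0.01 -0.24 -1.3 az -0.0909 tilt [-2.e-04 -1.e+00 -1.e-04] w 61.1
t 7.63 pos [646.8 -77.   24.5] g [  72.8 -106.5] F gx,gy,z -0.18 1.08 -0.23 az -0.0909 tilt [-2.e-04 -1.e+00 -1.e-04] w 60.9
```

```bash
python3 guard.py && python3 -m jog '[[-0.001,0,0,0,0,0,0.055],[-0.002,0,0,0,0,0,0.055],[-0.003,0,0,0,0,0,0.055],[-0.004,0,0,0,0,0,0.055],[-0.004,0,0,0,0,0,0.055]]' 30 >/dev/null
python3 guard.py && python3 -m jog '[[-0.001,0,0,0,0,0,0.055],[-0.002,0,0,0,0,0,0.055],[-0.003,0,0,0,0,0,0.055],[-0.004,0,0,0,0,0,0.055],[-0.004,0,0,0,0,0,0.055]]' 30 >/dev/null
python3 guard.py && python3 -m jog '[[-0.001,0,0,0,0,0,0.055],[-0.002,0,0,0,0,0,0.055],[-0.003,0,0,0,0,0,0.055],[-0.004,0,0,0,0,0,0.055],[-0.004,0,0,0,0,0,0.055]]' 30 >/dev/null
python3 guard.py && python3 -m jog '[[-0.001,0,0,0,0,0,0.055],[-0.002,0,0,0,0,0,0.055],[-0.003,0,0,0,0,0,0.055],[-0.004,0,0,0,0,0,0.055],[-0.004,0,0,0,0,0,0.055]]' 30 >/dev/null
python3 guard.py && python3 -m jog '[[-0.001,0,0,0,0,0,0.055],[-0.002,0,0,0,0,0,0.055],[-0.003,0,0,0,0,0,0.055],[-0.004,0,0,0,0,0,0.055],[-0.004,0,0,0,0,0,0.055]]' 30 >/dev/null
python3 guard.py && python3 -m jog '[[-0.001,0,0,0,0,0,0.055],[-0.002,0,0,0,0,0,0.055],[-0.003,0,0,0,0,0,0.055],[-0.004,0,0,0,0,0,0.055],[-0.004,0,0,0,0,0,0.055]]' 30 >/dev/null
python3 guard.py && python3 -m jog '[[-0.001,0,0,0,0,0,0.055],[-0.002,0,0,0,0,0,0.055],[-0.003,0,0,0,0,0,0.055],[-0.004,0,0,0,0,0,0.055],[-0.004,0,0,0,0,0,0.055]]' 30 >/dev/null
python3 guard.py
```

```text
t 7.63 pos [646.8 -77.   24.5] g [  72.8 -106.5] F gx,gy,z -0.18 1.08 -0.23 az -0.0909 tilt [-2.e-04 -1.e+00 -1.e-04] w 60.9
t 8.05 pos [647.2 -73.   24.6] g [  72.8 -102.5] F gx,gy,z -0.66 -0.62 -1.01 az -0.0908 tilt [-2.e-04 -1.e+00 -1.e-04] w 61.5
t 8.47 pos [647.6 -69.   24.6] g [ 72.8 -98.5] F gx,gy,z 0.34 0.8 -0.76 az -0.0908 tilt [-2.e-04 -1.e+00  0.e+00] w 61.0
t 8.88 pos [648.  -65.   24.6] g [ 72.8 -94.5] F gx,gy,z -0.78 0.7 -1.47 az -0.0908 tilt [-2.e-04 -1.e+00 -0.e+00] w 61.4
t 9.3 pos [648.3 -61.   24.6] g [ 72.7 -90.5] F gx,gy,z -0.0 -0.07 -0.74 az -0.0908 tilt [-1.e-04 -1.e+00 -0.e+00] w 61.2
t 9.72 pos [648.7 -57.   24.6] g [ 72.7 -86.5] F gx,gy,z -0.38 0.53 -1.23 az -0.0908 tilt [-2.e-04 -1.e+00 -1.e-04] w 60.9
t 10.13 pos [649.1 -53.1  24.6] g [ 72.7 -82.5] F gx,gy,z -0.4 0.54 -1.61 az -0.0909 tilt [-1.e-04 -1.e+00  0.e+00] w 61.2
t 10.55 pos [649.4 -49.1  24.6] g [ 72.6 -78.5] F gx,gy,z -0.05 -0.44 -1.12 az -0.0909 tilt [-2.e-04 -1.e+00 -0.e+00] w 60.8
```

```bash
python3 guard.py && python3 -m jog '[[-0.001,0,0,0,0,0,0.055],[-0.002,0,0,0,0,0,0.055],[-0.003,0,0,0,0,0,0.055],[-0.004,0,0,0,0,0,0.055],[-0.004,0,0,0,0,0,0.055]]' 30 >/dev/null
python3 guard.py && python3 -m jog '[[-0.001,0,0,0,0,0,0.055],[-0.002,0,0,0,0,0,0.055],[-0.003,0,0,0,0,0,0.055],[-0.004,0,0,0,0,0,0.055],[-0.004,0,0,0,0,0,0.055]]' 30 >/dev/null
python3 guard.py && python3 -m jog '[[-0.001,0,0,0,0,0,0.055],[-0.002,0,0,0,0,0,0.055],[-0.003,0,0,0,0,0,0.055],[-0.004,0,0,0,0,0,0.055],[-0.005,0,0,0,0,0,0.055]]' 30 >/dev/null
python3 guard.py && python3 -m jog '[[-0.001,0,0,0,0,0,0.055],[-0.002,0,0,0,0,0,0.055],[-0.003,0,0,0,0,0,0.055],[-0.004,0,0,0,0,0,0.055],[-0.005,0,0,0,0,0,0.055]]' 30 >/dev/null
python3 guard.py && python3 -m jog '[[-0.001,0,0,0,0,0,0.055],[-0.002,0,0,0,0,0,0.055],[-0.004,0,0,0,0,0,0.055],[-0.006,0,0,0,0,0,0.055],[-0.006,0,0,0,0,0,0.055]]' 30 >/dev/null
python3 guard.py && python3 -m jog '[[-0.001,0,0,0,0,0,0.055],[-0.002,0,0,0,0,0,0.055],[-0.004,0,0,0,0,0,0.055],[-0.006,0,0,0,0,0,0.055],[-0.006,0,0,0,0,0,0.055]]' 30 >/dev/null
python3 guard.py && python3 -m jog '[[-0.001,0,0,0,0,0,0.055],[-0.002,0,0,0,0,0,0.055],[-0.004,0,0,0,0,0,0.055],[-0.006,0,0,0,0,0,0.055],[-0.007,0,0,0,0,0,0.055]]' 30 >/dev/null
python3 guard.py && python3 -m jog '[[-0.001,0,0,0,0,0,0.055],[-0.002,0,0,0,0,0,0.055],[-0.004,0,0,0,0,0,0.055],[-0.006,0,0,0,0,0,0.055],[-0.007,0,0,0,0,0,0.055]]' 30 >/dev/null
python3 guard.py
python3 - <<'E'
from h import *
s=cap("scene"); s=cv2.cvtColor(s["image"],cv2.COLOR_RGB2BGR)
cv2.imwrite("pics/s2.png",cv2.resize(s[120:300,130:370],None,fx=3.3,fy=3.3,interpolation=cv2.INTER_CUBIC))
E
```

```text
t 10.55 pos [649.4 -49.1  24.6] g [ 72.6 -78.5] F gx,gy,z -0.05 -0.44 -1.12 az -0.0909 tilt [-2.e-04 -1.e+00 -0.e+00] w 60.8
t 10.97 pos [649.8 -45.1  24.6] g [ 72.6 -74.5] F gx,gy,z -0.03 0.12 -1.73 az -0.0909 tilt [-2.e-04 -1.e+00 -0.e+00] w 61.1
t 11.38 pos [650.1 -41.1  24.6] g [ 72.5 -70.5] F gx,gy,z 0.11 -0.22 -0.51 az -0.0908 tilt [-2.e-04 -1.e+00 -1.e-04] w 61.3
t 11.8 pos [650.6 -36.2  24.6] g [ 72.5 -65.6] F gx,gy,z 0.28 -0.19 -0.48 az -0.0909 tilt [-1.e-04 -1.e+00 -1.e-04] w 60.8
t 12.22 pos [651.  -31.2  24.6] g [ 72.4 -60.6] F gx,gy,z 0.69 -0.12 -0.97 az -0.0909 tilt [-1.e-04 -1.e+00 -1.e-04] w 60.7
t 12.63 pos [651.6 -24.9  24.6] g [ 72.4 -54.3] F gx,gy,z -0.44 0.38 -1.86 az -0.0907 tilt [-2.e-04 -1.e+00 -0.e+00] w 60.9
t 13.05 pos [652.2 -19.   24.6] g [ 72.3 -48.4] F gx,gy,z 0.51 0.86 -1.14 az -0.0908 tilt [-2.e-04 -1.e+00 -1.e-04] w 61.2
t 13.47 pos [652.8 -12.1  24.6] g [ 72.3 -41.4] F gx,gy,z -0.51 0.71 -1.52 az -0.0909 tilt [-2.e-04 -1.e+00 -0.e+00] w 60.9
t 13.88 pos [653.4  -5.2  24.6] g [ 72.2 -34.4] F gx,gy,z -0.35 -0.54 -1.21 az -0.0909 tilt [-1.e-04 -1.e+00 -0.e+00] w 61.2
```

View pics/s2.png

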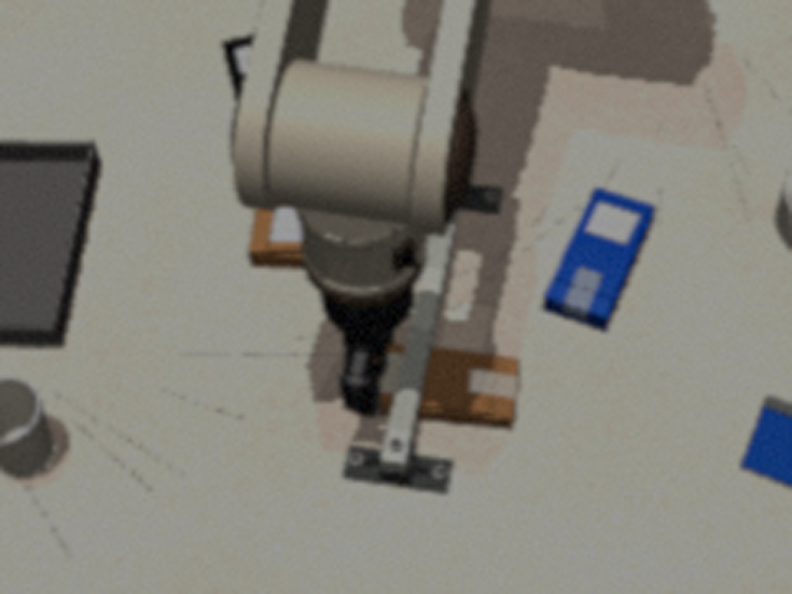

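Pic 6: the upper mailer has slid through with about half its length out on the far side, at crop (495,385), and no force build-up. I'll release it and regrip the front end from the far side.

```bash
python3 -m jog '[[0,0,0,0,0,0,0.075],[0,0,0,0,0,0,0.075],[0,-0.01,0,0,0,0,0.075],[0,-0.04,0,0,0,0,0.075],[0,-0.075,0,0,0,0,0.075]]' 30
python3 -c "
from h import *
st()"
python3 -m jog '[[0,-0.005,0,0,0,0,0.08],[-0.04,-0.005,0,0,0,0,0.08],[-0.08,-0.005,0,0,0,0,0.08],[-0.108,-0.005,0,0,0,0,0.08],[-0.108,-0.005,0,0,0,0,0.08]]' 30
python3 - <<'E'
from h import *
st()
for n in("top","scene"):
    s=cap(n); print(mailers(s)[:3]); s=cv2.cvtColor(s["image"],cv2.COLOR_RGB2BGR); cv2.imwrite(f"pics/{n}3.png",s)
a=cv2.imread("pics/scene3.png")[150:300,150:350]; 
cv2.imwrite("pics/c3.png",cv2.resize(a,None,fx=4,fy=4,interpolation=cv2.INTER_CUBIC))
E
```

```text
time: 14.35
position: [652.3, -5.5, 99.2]
tool_rot: [-1.167, 1.279, -1.274]
force: [-0.1, -0.5, -0.5]
width: 0.881
t 14.35 pos [652.3  -5.5  99.2] g [ 71.2 -34.8] F gx,gy,z -0.03 -0.47 -0.49 az -0.0912 tilt [-2.0e-04 -1.0e+00 -3.7e-03] w 75.2
time: 14.77
position: [663.3, 106.9, 105.5]
tool_rot: [-1.165, 1.273, -1.273]
force: [0.5, 0.2, -1.0]
width: 0.932
t 14.77 pos [663.3 106.9 105.5] g [70.9 78.1] F gx,gy,z 0.47 0.28 -1.03 az -0.0876 tilt [-1.6e-03 -1.0e+00  9.0e-04] w 79.6
[(array([285., 202.]), array([500.5, -64.2]), array([ 56.5, 133.7]), 0.01)]
[(array([270., 238.]), array([661.3,  75.9]), array([69.5, 73.7]), 0.058), (array([229., 190.]), array([505.8, -62.9]), array([136.7,  69.6]), 3.132), (array([387.,  34.]), array([-400.4,  542.3]), array([340.6, 319.3]), 2.919)]
```

View pics/c3.png

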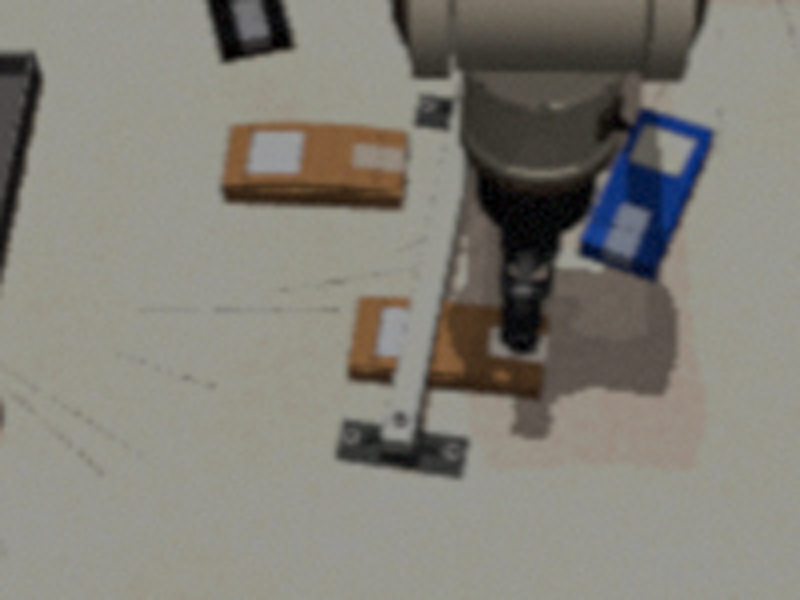

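Pic 7: the mailer lies straight under the bar with its front end at crop (540,350). The gripper is above that end.

```bash
python3 -m jog '[[0,0,0,0,0,0,0.083],[0,0.03,0,0,0,0,0.083],[0,0.06,0,0,0,0,0.083],[0,0.0792,0,0,0,0,0.083],[0,0.0792,0,0,0,0,0.083]]' 30
python3 -c "
from h import *
st()"
python3 -m jog '[[0,0,0,0,0,0,0.07],[0,0,0,0,0,0,0.055],[0,0,0,0,0,0,0.055],[0,0,0,0,0,0,0.055],[0,0,0,0,0,0,0.055]]' 30
python3 -c "
from h import *
st()"
```

```text
time: 15.28
position: [661.2, 100.6, 21.2]
tool_rot: [-1.169, 1.281, -1.275]
force: [-0.6, -0.3, -0.3]
width: 0.971
t 15.28 pos [661.2 100.6  21.2] g [69.4 71.6] F gx,gy,z -0.61 -0.41 -0.29 az -0.0926 tilt [ 8.e-04 -1.e+00 -6.e-03] w 83.0
time: 15.7
position: [664.2, 101.7, 27.4]
tool_rot: [-1.163, 1.274, -1.277]
force: [0.1, -2.4, 8.4]
width: 0.711
t 15.7 pos [664.2 101.7  27.4] g [72.3 73. ] F gx,gy,z 0.33 -2.37 8.36 az -0.0911 tilt [-0.    -1.     0.003] w 60.7
```

```bash
python3 -m jog '[[0,0,0,0,0,0,0.055],[0,0,0,0,0,0,0.055],[0,0,0,0,0,0,0.055],[0,0,0,0,0,0,0.055],[0,0,0,0,0,0,0.055]]' 30 >/dev/null
python3 -c "
from h import *
st()"
python3 -m jog '[[0,-0.001,0,0,0,0,0.055],[0,-0.001,0,0,0,0,0.055],[0,-0.001,0,0,0,0,0.055],[0,-0.001,0,0,0,0,0.055],[0,-0.001,0,0,0,0,0.055]]' 30 >/dev/null
python3 -c "
from h import *
st()"
```

```text
t 16.12 pos [664.2 101.8  27.4] g [72.3 73. ] F gx,gy,z 0.16 -2.16 7.65 az -0.091 tilt [ 0.    -1.     0.003] w 60.5
t 16.53 pos [663.6 102.1  27.4] g [71.7 73.3] F gx,gy,z -1.79 -1.02 7.3 az -0.0909 tilt [-2.0e-04 -1.0e+00  1.3e-03] w 60.6
```

```bash
python3 -m jog '[[0,-0.0009,0,0,0,0,0.055],[0,-0.0009,0,0,0,0,0.055],[0,-0.0009,0,0,0,0,0.055],[0,-0.0009,0,0,0,0,0.055],[0,-0.0009,0,0,0,0,0.055]]' 30 >/dev/null
python3 - <<'E'
from h import *
st()
a=cv2.cvtColor(cap("scene")["image"],cv2.COLOR_RGB2BGR)[180:270,200:320]
cv2.imwrite("pics/c4.png",cv2.resize(a,None,fx=6.5,fy=6.5,interpolation=cv2.INTER_CUBIC))
E
```

```text
t 16.95 pos [663.3 102.1  27.5] g [71.3 73.3] F gx,gy,z -1.02 0.7 2.72 az -0.0909 tilt [-2.e-04 -1.e+00  2.e-04] w 60.8
```

View pics/c4.png

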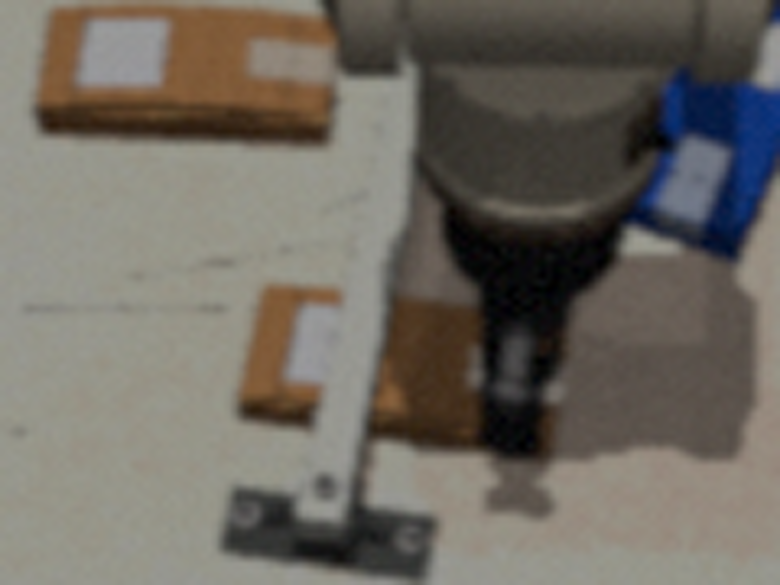

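Pic 8: the fingers hold the front end squarely. I'll relieve the last of the downforce and draw it out.

```bash
python3 -m jog '[[0,-0.0004,0,0,0,0,0.055],[-0.003,-0.0004,0,0,0,0,0.055],[-0.006,-0.0004,0,0,0,0,0.055],[-0.010,-0.0004,0,0,0,0,0.055],[-0.010,-0.0004,0,0,0,0,0.055]]' 30 >/dev/null
python3 guard.py; python3 guard.py && python3 -m jog '[[-0.005,0,0,0,0,0,0.055],[-0.012,0,0,0,0,0,0.055],[-0.020,0,0,0,0,0,0.055],[-0.028,0,0,0,0,0,0.055],[-0.034,0,0,0,0,0,0.055]]' 30 >/dev/null
python3 guard.py && python3 -m jog '[[-0.008,0,0,0,0,0,0.055],[-0.018,0,0,0,0,0,0.055],[-0.028,0,0,0,0,0,0.055],[-0.038,0,0,0,0,0,0.055],[-0.046,0,0,0,0,0,0.055]]' 30 >/dev/null
python3 guard.py && python3 -m jog '[[-0.008,0,0,0,0,0,0.055],[-0.018,0,0,0,0,0,0.055],[-0.020,0,0,0,0,0,0.055],[-0.020,0,0,0,0,0,0.055],[-0.020,0,0,0,0,0,0.055]]' 30 >/dev/null
python3 guard.py
```

```text
t 17.42 pos [664.1 112.9  27.5] g [71.  84.1] F gx,gy,z -0.45 0.35 -0.44 az -0.0905 tilt [-3.e-04 -1.e+00 -3.e-04] w 60.7
t 17.42 pos [664.1 112.9  27.5] g [71.  84.1] F gx,gy,z -0.45 0.35 -0.44 az -0.0905 tilt [-3.e-04 -1.e+00 -3.e-04] w 60.7
t 17.83 pos [667.2 147.2  27.7] g [ 70.7 118.6] F gx,gy,z 1.22 -0.37 -1.13 az -0.0904 tilt [-3.e-04 -1.e+00 -1.e-04] w 60.9
t 18.25 pos [671.4 193.1  27.7] g [ 70.4 164.7] F gx,gy,z -1.27 -0.52 -0.93 az -0.0906 tilt [-2.e-04 -1.e+00 -0.e+00] w 60.8
t 18.67 pos [673.2 211.6  27.6] g [ 70.3 183.2] F gx,gy,z 0.21 -0.11 -0.62 az -0.0908 tilt [-0.e+00 -1.e+00 -1.e-04] w 60.7
```

```bash
python3 -m jog '[[0,0,0,0,0,0,0.083],[0,0,0,0,0,0,0.083],[0,-0.01,0,0,0,0,0.083],[0,-0.05,0,0,0,0,0.083],[0,-0.09,0,0,0,0,0.083]]' 30 >/dev/null
python3 - <<'E'
from h import *
st(); need(503,-116,115,0.011)
E
```

```text
t 19.08 pos [672.2 211.1 117.8] g [ 69.4 182.6] F gx,gy,z 1.03 0.81 0.82 az -0.0914 tilt [ 9.0e-04 -1.0e+00 -3.4e-03] w 83.2
shift [ 341.2    3.6 -138.7] turn [ 0.2  -5.87  0.04] pos [672.2 211.1 117.8] t 19.08
```

```bash
python3 -m jog '[[0.341,0.003,-0.139,0,-5.8,0,0.083],[0.341,0.003,-0.139,0,-5.8,0,0.083],[0.341,0.003,-0.139,0,-5.8,0,0.083],[0.341,0.003,-0.139,0,-5.8,0,0.083],[0.341,0.003,-0.139,0,-5.8,0,0.083]]' 30 >/dev/null
python3 - <<'E'
from h import *
st(); need(503,-116,115,0.011)
E
```

```text
t 19.5 pos [576.2  25.1 117. ] g [ -7.6 -12. ] F gx,gy,z 1.35 -0.09 0.3 az 0.0103 tilt [ 1.0e-04 -1.0e+00  1.1e-03] w 82.8
shift [140.3   1.9 -74.7] turn [-0.06 -0.04  0.  ] pos [576.2  25.1 117. ] t 19.5
```

```bash
python3 -m jog '[[0.14,0.002,-0.074,0,0,0,0.083],[0.14,0.002,-0.074,0,0,0,0.083],[0.14,0.002,-0.074,0,0,0,0.0854],[0.14,0.002,-0.074,0,0,0,0.0854],[0.14,0.002,-0.074,0,0,0,0.0854]]' 30 >/dev/null
python3 - <<'E'
from h import *
st(); need(503,-116,27,0.011)
for n in ("top","scene"):
  for m in mailers(cap(n)): print(n,m,w2g(m[1]).round(1))
st(); need(503,-116,27,0.011)
E
```

```text
t 19.92 pos [ 502.6 -118.5  115. ] g [ -66.5 -162.3] F gx,gy,z 0.32 0.29 0.78 az 0.0063 tilt [ 1.5e-03 -1.0e+00  3.0e-04] w 85.5
shift [-2.7 88.   0.4] turn [-0.02 -0.27  0.09] pos [ 502.6 -118.5  115. ] t 19.92
top (array([215., 152.]), array([664.7, 157.7]), array([132.8,  57.8]), 3.045) [ 67.2 128.8]
scene (array([300., 241.]), array([674.3, 158.3]), array([133.9,  65.8]), 3.033) [ 76.7 130.3]
scene (array([229., 190.]), array([508.3, -64. ]), array([ 73.5, 136.3]), 0.055) [ -66.3 -107.5]
scene (array([384.,  33.]), array([-397.2,  514.8]), array([353.4, 329.4]), 3.082) [-1025.1   378.1]
scene (array([456.,  26.]), array([-474.4,  854.3]), array([253.1, 216.7]), 1.577) [-1135.8   708.1]
scene (array([286.,  19.]), array([-479.8,   97.5]), array([349.4, 189.4]), 2.351) [-1065.6   -45.4]
scene (array([52., 24.]), array([ -480.8, -1039.5]), array([420.2, 281.5]), 3.141) [ -953.1 -1176.8]
t 20.02 pos [ 504.6 -115.3  115. ] g [ -64.9 -158.9] F gx,gy,z 0.2 -0.06 0.72 az 0.0074 tilt [ 3.0e-04 -1.0e+00  1.2e-03] w 85.4
shift [ 0.7 88.  -1.7] turn [-0.07 -0.2   0.02] pos [ 504.6 -115.3  115. ] t 20.02
```

```bash
python3 -m jog '[[0.001,0.03,-0.001,0,0,0,0.0854],[0.001,0.06,-0.001,0,0,0,0.0854],[0.001,0.088,-0.001,0,0,0,0.0854],[0.001,0.088,-0.001,0,0,0,0.0854],[0.001,0.088,-0.001,0,0,0,0.0854]]' 30 >/dev/null
python3 -c "
from h import *
st()"
python3 -m jog '[[0,0,0,0,0,0,0.07],[0,0,0,0,0,0,0.055],[0,0,0,0,0,0,0.055],[0,0,0,0,0,0,0.055],[0,0,0,0,0,0,0.055]]' 30 >/dev/null
python3 -c "
from h import *
st()"
```

```text
t 20.43 pos [ 503.8 -114.1   25.9] g [ -65.8 -157.8] F gx,gy,z 0.09 0.82 0.08 az 0.0113 tilt [-0.001  -1.     -0.0019] w 85.4
t 20.85 pos [ 504.9 -115.2   28.1] g [ -64.5 -158.8] F gx,gy,z -1.14 2.3 8.08 az 0.0105 tilt [ 8.e-04 -1.e+00  3.e-03] w 61.3
```

```bash
python3 -m jog '[[0,-0.001,0,0,0,0,0.055],[0,-0.001,0,0,0,0,0.055],[0,-0.001,0,0,0,0,0.055],[0,-0.001,0,0,0,0,0.055],[0,-0.001,0,0,0,0,0.055]]' 30 >/dev/null
python3 -c "
from h import *
st()"
python3 -m jog '[[0,-0.0004,0,0,1,0,0.055],[0,-0.0004,0,0,2.5,0,0.055],[0,-0.0004,0,0,4,0,0.055],[0,-0.0004,0,0,5.8,0,0.055],[0,-0.0004,0,0,5.8,0,0.055]]' 30 >/dev/null
python3 -c "
from h import *
st()"
```

```text
t 21.27 pos [ 504.5 -115.3   28.1] g [ -65.  -158.8] F gx,gy,z -1.56 0.45 9.8 az 0.0102 tilt [ 4.0e-04 -1.0e+00  1.7e-03] w 61.1
t 21.68 pos [ 504.2 -115.2   28.2] g [ -65.2 -158.8] F gx,gy,z -0.54 -0.02 4.89 az -0.0934 tilt [ 2.0e-04 -1.0e+00  1.2e-03] w 60.8
```

```bash
python3 -m jog '[[0,-0.0008,0,0,0,0,0.055],[-0.004,-0.0008,0,0,0,0,0.055],[-0.01,-0.0008,0,0,0,0,0.055],[-0.016,-0.0008,0,0,0,0,0.055],[-0.016,-0.0008,0,0,0,0,0.055]]' 30 >/dev/null
python3 guard.py && python3 -m jog '[[-0.005,0,0,0,0,0,0.055],[-0.010,0,0,0,0,0,0.055],[-0.015,0,0,0,0,0,0.055],[-0.018,0,0,0,0,0,0.055],[-0.018,0,0,0,0,0,0.055]]' 30 >/dev/null
python3 guard.py
```

```text
t 22.1 pos [505.4 -98.   28.2] g [ -65.8 -141.6] F gx,gy,z -0.7 2.4 0.31 az -0.0903 tilt [-4.e-04 -1.e+00  0.e+00] w 60.6
t 22.52 pos [507.  -80.5  28.2] g [ -66. -124.] F gx,gy,z -0.29 2.31 1.87 az -0.0904 tilt [-4.e-04 -1.e+00  1.e-04] w 61.1
```

```bash
sed -i 's/fy<-2.5 or abs(f\[2\]+1.2)>4/fy<-1.5 or abs(f[2]-1.)>4/' guard.py
python3 guard.py && python3 -m jog '[[-0.001,0,0,0,0,0,0.055],[-0.002,0,0,0,0,0,0.055],[-0.003,0,0,0,0,0,0.055],[-0.004,0,0,0,0,0,0.055],[-0.004,0,0,0,0,0,0.055]]' 30 >/dev/null
python3 guard.py && python3 -m jog '[[-0.001,0,0,0,0,0,0.055],[-0.002,0,0,0,0,0,0.055],[-0.003,0,0,0,0,0,0.055],[-0.004,0,0,0,0,0,0.055],[-0.004,0,0,0,0,0,0.055]]' 30 >/dev/null
python3 guard.py && python3 -m jog '[[-0.001,0,0,0,0,0,0.055],[-0.002,0,0,0,0,0,0.055],[-0.003,0,0,0,0,0,0.055],[-0.003,0,0,0,0,0,0.055],[-0.003,0,0,0,0,0,0.055]]' 30 >/dev/null
python3 guard.py && python3 -m jog '[[-0.001,0,0,0,0,0,0.055],[-0.002,0,0,0,0,0,0.055],[-0.003,0,0,0,0,0,0.055],[-0.003,0,0,0,0,0,0.055],[-0.003,0,0,0,0,0,0.055]]' 30 >/dev/null
python3 guard.py && python3 -m jog '[[-0.001,0,0,0,0,0,0.055],[-0.002,0,0,0,0,0,0.055],[-0.003,0,0,0,0,0,0.055],[-0.003,0,0,0,0,0,0.055],[-0.003,0,0,0,0,0,0.055]]' 30 >/dev/null
python3 guard.py
```

```text
t 22.52 pos [507.  -80.5  28.2] g [ -66. -124.] F gx,gy,z -0.29 2.31 1.87 az -0.0904 tilt [-4.e-04 -1.e+00  1.e-04] w 61.1
t 22.93 pos [507.3 -77.2  28.2] g [ -65.9 -120.7] F gx,gy,z 0.27 -1.31 1.85 az -0.0911 tilt [-1.e-04 -1.e+00  1.e-04] w 60.8
t 23.35 pos [507.7 -73.1  28.2] g [ -66.  -116.6] F gx,gy,z 0.96 -0.7 2.59 az -0.0909 tilt [-2.e-04 -1.e+00  0.e+00] w 60.9
t 23.77 pos [507.9 -70.1  28.2] g [ -66.  -113.6] F gx,gy,z 0.38 -0.57 4.45 az -0.0909 tilt [-3.e-04 -1.e+00  0.e+00] w 60.9
t 24.18 pos [508.2 -67.2  28.2] g [ -66.1 -110.6] F gx,gy,z 0.42 0.17 3.57 az -0.091 tilt [-3.e-04 -1.e+00 -0.e+00] w 60.5
t 24.6 pos [508.5 -64.2  28.2] g [ -66.1 -107.6] F gx,gy,z 0.39 -0.49 4.13 az -0.0909 tilt [-3.e-04 -1.e+00  0.e+00] w 60.4
```

```bash
sed -i 's/abs(f\[2\]-1.)>4/abs(f[2]-3.)>4/' guard.py
python3 guard.py && python3 -m jog '[[-0.001,0,0,0,0,0,0.055],[-0.002,0,0,0,0,0,0.055],[-0.003,0,0,0,0,0,0.055],[-0.003,0,0,0,0,0,0.055],[-0.003,0,0,0,0,0,0.055]]' 30 >/dev/null
python3 guard.py && python3 -m jog '[[-0.001,0,0,0,0,0,0.055],[-0.002,0,0,0,0,0,0.055],[-0.003,0,0,0,0,0,0.055],[-0.003,0,0,0,0,0,0.055],[-0.003,0,0,0,0,0,0.055]]' 30 >/dev/null
python3 guard.py && python3 -m jog '[[-0.001,0,0,0,0,0,0.055],[-0.002,0,0,0,0,0,0.055],[-0.003,0,0,0,0,0,0.055],[-0.003,0,0,0,0,0,0.055],[-0.003,0,0,0,0,0,0.055]]' 30 >/dev/null
python3 guard.py && python3 -m jog '[[-0.001,0,0,0,0,0,0.055],[-0.002,0,0,0,0,0,0.055],[-0.003,0,0,0,0,0,0.055],[-0.003,0,0,0,0,0,0.055],[-0.003,0,0,0,0,0,0.055]]' 30 >/dev/null
python3 guard.py && python3 -m jog '[[-0.001,0,0,0,0,0,0.055],[-0.002,0,0,0,0,0,0.055],[-0.003,0,0,0,0,0,0.055],[-0.003,0,0,0,0,0,0.055],[-0.003,0,0,0,0,0,0.055]]' 30 >/dev/null
python3 guard.py
```

```text
t 24.6 pos [508.5 -64.2  28.2] g [ -66.1 -107.6] F gx,gy,z 0.39 -0.49 4.13 az -0.0909 tilt [-3.e-04 -1.e+00  0.e+00] w 60.4
t 25.02 pos [508.8 -61.2  28.2] g [ -66.1 -104.6] F gx,gy,z 0.86 -1.35 4.93 az -0.0909 tilt [-3.e-04 -1.e+00  0.e+00] w 60.8
t 25.43 pos [509.  -58.2  28.2] g [ -66.2 -101.6] F gx,gy,z 0.86 -0.1 4.79 az -0.0909 tilt [-3.e-04 -1.e+00  0.e+00] w 61.1
t 25.85 pos [509.3 -55.3  28.2] g [-66.2 -98.7] F gx,gy,z -0.12 -3.94 4.55 az -0.0909 tilt [-1.e-04 -1.e+00  0.e+00] w 61.0
t 25.85 pos [509.3 -55.3  28.2] g [-66.2 -98.7] F gx,gy,z -0.12 -3.94 4.55 az -0.0909 tilt [-1.e-04 -1.e+00  0.e+00] w 61.0
t 25.85 pos [509.3 -55.3  28.2] g [-66.2 -98.7] F gx,gy,z -0.12 -3.94 4.55 az -0.0909 tilt [-1.e-04 -1.e+00  0.e+00] w 61.0
```

Resistance has started at centre y of about −47. One more 1 mm nudge with a hold will confirm it.

```bash
python3 -m jog '[[-0.0005,0,0,0,0,0,0.055],[-0.001,0,0,0,0,0,0.055],[-0.001,0,0,0,0,0,0.055],[-0.001,0,0,0,0,0,0.055],[-0.001,0,0,0,0,0,0.055]]' 30 >/dev/null
python3 guard.py
```

```text
t 26.27 pos [509.4 -54.5  28.2] g [-66.2 -97.9] F gx,gy,z -0.49 -5.9 4.22 az -0.091 tilt [ 1.e-04 -1.e+00  0.e+00] w 60.9
```

It has caught: 4 N rising to 5.9 N over 1 mm. I'll draw it back.

```bash
python3 -m jog '[[0.004,0,0,0,0,0,0.055],[0.012,0,0,0,0,0,0.055],[0.022,0,0,0,0,0,0.055],[0.032,0,0,0,0,0,0.055],[0.042,0,0,0,0,0,0.055]]' 30 >/dev/null
python3 -c "
from h import *
st()"
python3 -m jog '[[0.01,0,0,0,0,0,0.055],[0.02,0,0,0,0,0,0.055],[0.03,0,0,0,0,0,0.055],[0.04,0,0,0,0,0,0.055],[0.04,0,0,0,0,0,0.055]]' 30 >/dev/null
python3 -m jog '[[0,0,0,0,0,0,0.083],[0,0,0,0,0,0,0.083],[0,-0.01,0,0,0,0,0.083],[0,-0.03,0,0,0,0,0.083],[0,-0.04,0,0,0,0,0.083]]' 30 >/dev/null
python3 - <<'E'
from h import *
st()
s=cap("scene")
for m in mailers(s)[:2]: print(m,w2g(m[1]))
E
```

```text
t 26.68 pos [505.5 -95.9  28.2] g [ -65.9 -139.5] F gx,gy,z 0.55 3.95 5.54 az -0.0906 tilt [-1.4e-03 -1.0e+00 -2.0e-04] w 60.9
t 27.52 pos [ 502.3 -135.9   70.2] g [ -65.1 -179.5] F gx,gy,z -0.14 -0.1 0.67 az -0.0905 tilt [ 1.e-04 -1.e+00  1.e-03] w 82.9
(array([300., 241.]), array([674.8, 158.3]), array([134.4,  67. ]), 3.011) [ 77.17169721 130.35554898]
(array([221., 191.]), array([511.1, -82.6]), array([136.3,  71.6]), 3.017) [ -61.66061457 -125.68368474]
```

```bash
python3 -m jog '[[-0.03,0,0,0,0,0,0.083],[-0.051,0,0,0,0,0,0.083],[-0.051,0,0,0,0,0,0.083],[-0.051,0.02,0,0,0,0,0.083],[-0.051,0.041,0,0,0,0,0.083]]' 30 >/dev/null
python3 -m jog '[[0,0,0,0,0,0,0.083],[0,0,0,0,0,0,0.06],[0,0,0,0,0,0,0.055],[0,0,0,0,0,0,0.055],[0,0,0,0,0,0,0.055]]' 60 >/dev/null
python3 -c "
from h import *
st()"
python3 -m jog '[[0,-0.01,0,0,0,0,0.055],[0,-0.04,0,0,0,0,0.055],[0,-0.07,0,0,0,0,0.055],[0,-0.07,0,0,0,0,0.055],[0,-0.07,0,0,0,0,0.055]]' 60 >/dev/null
python3 - <<'E'
from h import *
st()
c=cap("top");s=cap("scene")
# tray corners from both cams, floor/rim
P=np.array([(577,157),(730,147),(750,353),(596,366)])/[3.3,3.1]+[180,110]
a=p2w(c,P,32)[:,:2]; b=p2w(s,np.array([(82,143),(231,145),(194,345),(28,335)])/3.3+[90,120],32)[:,:2]
print(a.mean(0),b.mean(0)); d=(a[0]-a[3]+a[1]-a[2]); print("tray az",np.arctan2(d[1],d[0])); d=(b[2]-b[1]+b[3]-b[0]);print(np.arctan2(d[1],d[0]))
E
```

```text
t 28.4 pos [507.2 -85.6  28.6] g [ -65.2 -129. ] F gx,gy,z -2.16 0.02 8.47 az -0.0911 tilt [ 4.0e-04 -1.0e+00  1.9e-03] w 59.4
t 28.82 pos [507.5 -85.6  99.5] g [ -65. -129.] F gx,gy,z -0.49 -0.09 -3.0 az -0.091 tilt [ 8.0e-04 -1.0e+00  3.9e-03] w 59.7
[ 522.84998419 -369.32327199] [ 538.06293869 -362.79345661]
tray az 0.04930603787250984
0.06227137317985536
```

```bash
python3 -c "
from h import *
need(527,-367,100,-1.515)"
python3 -m jog '[[0.255,0,0.045,0,82,0,0.055],[0.255,0,0.045,0,82,0,0.055],[0.255,0,0.045,0,82,0,0.055],[0.255,0,0.045,0,82,0,0.055],[0.255,0,0.045,0,82,0,0.055]]' 60 >/dev/null
python3 -c "
from h import *
st();need(527,-367,100,-1.515)"
```

```text
shift [278.8  -3.   46.3] turn [2.000e-02 8.159e+01 0.000e+00] pos [506.2 -85.2  97.1] t 28.92
t 29.33 pos [ 523.2 -294.5   95.9] g [ -28.4 -335.3] F gx,gy,z 1.08 -0.43 -2.08 az -0.7221 tilt [ 1.0e-04 -1.0e+00 -2.1e-03] w 60.2
shift [51.9 -4.2 50.7] turn [ 0.11 45.43  0.05] pos [ 523.2 -294.5   95.9] t 29.33
```

```bash
python3 -m jog '[[0.052,-0.003,0.051,0,45.4,0,0.055],[0.052,-0.003,0.051,0,45.4,0,0.055],[0.052,-0.003,0.051,0,45.4,0,0.055],[0.052,-0.003,0.051,0,45.4,0,0.055],[0.052,-0.003,0.051,0,45.4,0,0.055]]' 60 >/dev/null
python3 -c "
from h import *
need(527,-367,100,-1.515)"
python3 -m jog '[[0,0,0,0,7,0,0.055],[0,0,0,0,9.5,0,0.055],[0,0,0,0,9.5,0,0.055],[0,0,0,0,9.5,0,0.055],[0,0,0,0,9.5,0,0.055]]' 60 >/dev/null
python3 - <<'E'
from h import *
st();need(527,-367,45,-1.515)
s=cap("scene"); need(527,-367,45,-1.515)
a=cv2.cvtColor(s["image"],cv2.COLOR_RGB2BGR)[130:270,70:270]
cv2.imwrite("pics/c5.png",cv2.resize(a,None,fx=4,fy=4,interpolation=cv2.INTER_CUBIC))
E
```

```text
shift [ 0.8 -1.7  1. ] turn [0.14 9.55 0.11] pos [ 527.5 -365.9   98.3] t 29.75
t 30.17 pos [ 528.1 -365.4   99.5] g [ -16.5 -405.3] F gx,gy,z 0.54 -0.28 -1.31 az -1.5047 tilt [ 8.e-04 -1.e+00 -9.e-04] w 59.8
shift [ 1.2 54.5  1.6] turn [0.05 0.59 0.05] pos [ 528.1 -365.4   99.5] t 30.17
shift [ 1.2 54.7  1.5] turn [0.04 0.57 0.03] pos [ 528.2 -365.4   99.7] t 30.22
```

View pics/c5.png

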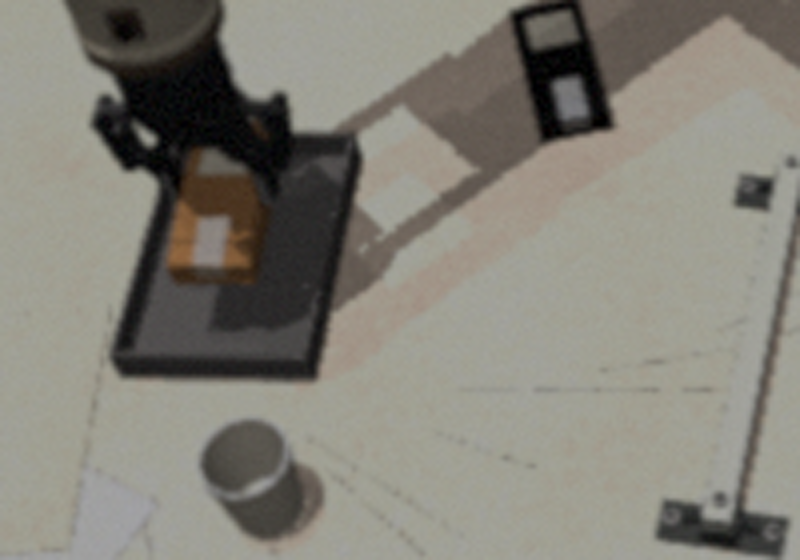

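Pic 9: the mailer is held above the tray, aligned with its long side and clear of the walls. The cup is well off. I'll lower it.

```bash
python3 -m jog '[[0,0.02,0.001,0,0.5,0,0.055],[0,0.04,0.001,0,0.5,0,0.055],[0,0.054,0.001,0,0.5,0,0.055],[0,0.054,0.001,0,0.5,0,0.055],[0,0.054,0.001,0,0.5,0,0.055]]' 60 >/dev/null
python3 -c "
from h import *
st()"
python3 -m jog '[[0,0.003,0,0,0,0,0.055],[0,0.006,0,0,0,0,0.055],[0,0.009,0,0,0,0,0.055],[0,0.0105,0,0,0,0,0.055],[0,0.0105,0,0,0,0,0.055]]' 60 >/dev/null
python3 -c "
from h import *
st()"
```

```text
t 30.63 pos [ 528.2 -366.3   45.8] g [ -16.4 -406.3] F gx,gy,z -0.27 0.95 -0.96 az -1.5147 tilt [ 0.001 -1.    -0.001] w 59.7
t 31.05 pos [ 528.3 -366.5   35.4] g [ -16.2 -406.4] F gx,gy,z 0.4 -0.21 -2.32 az -1.5154 tilt [ 2.e-04 -1.e+00 -3.e-04] w 59.3
```

```bash
python3 -m jog '[[0,0.001,0,0,0,0,0.055],[0,0.002,0,0,0,0,0.055],[0,0.002,0,0,0,0,0.055],[0,0.002,0,0,0,0,0.055],[0,0.002,0,0,0,0,0.055]]' 60 >/dev/null
python3 -c "
from h import *
st()"
python3 -m jog '[[0,0.0005,0,0,0,0,0.055],[0,0.001,0,0,0,0,0.055],[0,0.001,0,0,0,0,0.055],[0,0.001,0,0,0,0,0.055],[0,0.001,0,0,0,0,0.055]]' 60 >/dev/null
python3 -c "
from h import *
st()"
```

```text
t 31.47 pos [ 528.4 -366.6   33.7] g [ -16.1 -406.5] F gx,gy,z -0.4 0.45 -2.34 az -1.5155 tilt [-0. -1. -0.] w 59.5
t 31.88 pos [ 528.4 -366.6   32.7] g [ -16.1 -406.5] F gx,gy,z 1.31 -0.43 -0.89 az -1.5155 tilt [-1.e-04 -1.e+00  0.e+00] w 59.6
```

```bash
python3 -m jog '[[0,0.0005,0,0,0,0,0.055],[0,0.0005,0,0,0,0,0.055],[0,0.0005,0,0,0,0,0.072],[0,0.0005,0,0,0,0,0.072],[0,0.0005,0,0,0,0,0.072]]' 60 >/dev/null
python3 -c "
from h import *
st()"
python3 -m jog '[[0,0,0,0,0,0,0.074],[0,-0.01,0,0,0,0,0.074],[0,-0.04,0,0,0,0,0.074],[0,-0.08,0,0,0,0,0.074],[0,-0.12,0,0,0,0,0.074]]' 60 >/dev/null
python3 -m jog '[[0,0,0.04,0,0,0,0.074],[0,-0.02,0.08,0,0,0,0.074],[0,-0.02,0.12,0,0,0,0.074],[0,-0.02,0.16,0,0,0,0.074],[0,-0.02,0.18,0,0,0,0.074]]' 60 >/dev/null
python3 - <<'E'
from h import *
st()
c=cap("top"); s=cap("scene")
for n,i in(("top",c),("scene",s)):
  for m in mailers(i,26)[:3]: print(n,m,w2g(m[1]).round(1))
a=cv2.cvtColor(s["image"],cv2.COLOR_RGB2BGR)[120:310,70:350]
cv2.imwrite("pics/c6.png",cv2.resize(a,None,fx=2.8,fy=2.8,interpolation=cv2.INTER_CUBIC))
a=cv2.cvtColor(c["image"],cv2.COLOR_RGB2BGR)[90:300,130:420]
cv2.imwrite("pics/c7.png",cv2.resize(a,None,fx=2.7,fy=2.7,interpolation=cv2.INTER_CUBIC))
E
```

```text
t 32.3 pos [ 528.4 -366.6   32.1] g [ -16.1 -406.5] F gx,gy,z -0.4 -0.05 -0.23 az -1.5155 tilt [-1.e-04 -1.e+00 -0.e+00] w 72.0
t 33.13 pos [ 537.3 -550.3  172.8] g [  11.2 -588.5] F gx,gy,z -1.15 0.57 -1.14 az -1.5174 tilt [-2.0e-04 -1.0e+00  1.4e-03] w 74.2
top (array([379., 191.]), array([ 526.9, -365.8]), array([135.7,  62.8]), 1.651) [ -17.7 -405.9]
top (array([215., 152.]), array([664.1, 157.3]), array([132.4,  57.6]), 3.045) [ 66.6 128.3]
scene (array([300., 241.]), array([677.6, 158. ]), array([133.2,  67.5]), 3.04) [ 80.  130.3]
scene (array([131., 193.]), array([ 536. , -365.9]), array([147.9,  64.9]), 1.656) [  -8.6 -405.1]
scene (array([456.,  26.]), array([-468. ,  850.3]), array([252.2, 213.3]), 1.577) [-1129.    704.8]
```

View pics/c6.png

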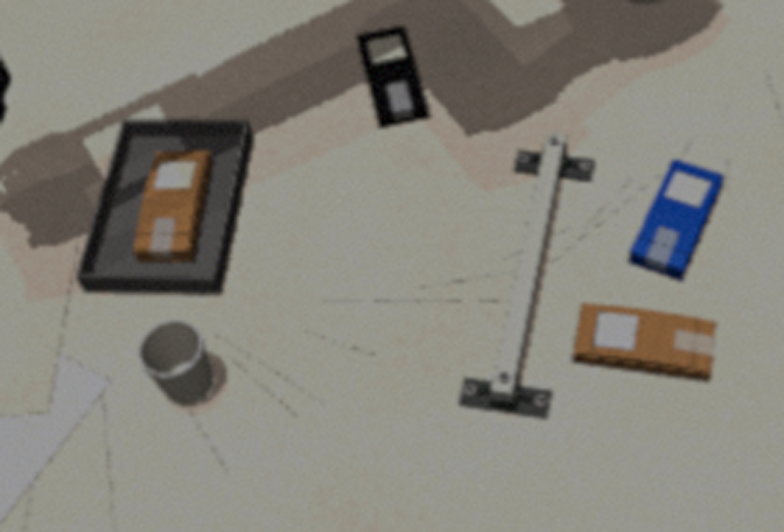

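View pics/c7.png

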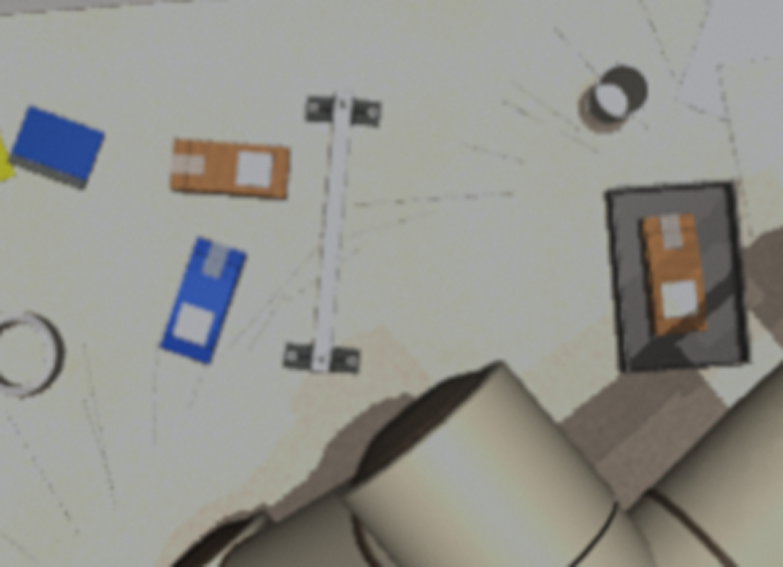

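Pics 10 and 11: the clearing mailer lies flat on the far side at gauge coordinates of about (70, 129), with a clear gap to the bar. The thick one is centred on the tray floor, and everything else is untouched. I'll hold still for one call, then hand in.

```bash
python3 -m jog '[[0,0,0,0,0,0,0.074],[0,0,0,0,0,0,0.074],[0,0,0,0,0,0,0.074],[0,0,0,0,0,0,0.074],[0,0,0,0,0,0,0.074]]' 60 >/dev/null
python3 -c "
from h import *
st()
from rig import manip
print(manip.job_done())"
```

```text
t 33.65 pos [ 538.6 -545.6  172.7] g [  11.9 -583.6] F gx,gy,z 0.57 -0.61 0.22 az -1.5147 tilt [-3.e-04 -1.e+00  2.e-04] w 74.0
the job is handed in; nothing more can be done
None
```

Both mailers are checked and placed, and I handed the job in at about 34 s of the 69 s allowed. No verdict came back.

- **Mailer on the +x side:** it slid under the bar with no force build-up (about 1 N, sensor noise). I regripped it from the far side and drew it out. It lies flat, centre about 129 mm past the bar and about 70 mm off its midpoint.
- **Mailer on the −x side:** it caught with its centre about 47 mm short of the bar. The push force went from 4 N to 5.9 N over one more millimetre, so I stopped there. I drew it back and laid it flat in the tray, aligned with the tray's long side.
- **Last checks:** both cameras show both mailers flat and in place, with the gripper clear of everything. The cup, squeegee, tape roll and the blue and black look-alikes look undisturbed.
- **Disagreement:** the two cameras differed by about 8 to 14 mm in world x on the mailers. The gripper's own position fell between them, and the final positions hold on either reading.
- **Fingertip pressure:** each time the jaws closed, the wrist showed about 6 to 10 N upward, probably the gripper pressing down through the mailer or fingertips. I eased that off before sliding, though about 4 to 5 N remained on the second mailer.

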